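Rock the ball-sorting gate over and release the waiting balls

TASK

The four steel balls waiting behind the stop of the sorting chute belong in the other chute, not the one the rocker gate now slopes down to. With a fingertip, press down the raised tab of the rocker gate so that it rocks over to its other side and stays there; then press the stop lever's paddle down and keep it down until all four balls have run through and come to rest in that other chute, and let the paddle spring back. Do not touch or lift the balls, and leave the tools on the bench and on the chute's base where they are.

Things in the scene. Friction and masses are not known exactly. Their poses are not given: they have to be found in the camera images.
- sorter: ball sorting chute of bare sheet metal, fixed to the bench, on a grey base plate 285 x 450 x 8 mm (its x -60 to +225, y -225 to +225 mm). Origin on the bench straight below the middle of the rocker gate; x points up the feed track, away from the robot, y left along the row of the two chutes, z up. The gate's pivot axis is level, along x, 115 mm above the bench.
- feed_lip (a point): lower end of the feed track's floor, at sorter x = 21, y = 0, 145 mm above the bench, just above the gate's middle. The straight track runs from here 185 mm along the sorter's +x, rising 7 degrees; 28 mm wide inside, walls 20 mm high, their tops 165 to 187 mm above the bench.
- chute_left (a point): where balls come to rest in the left chute: on its floor near the closed outer end, at sorter y = +180 mm. The chute runs along y from +88 to +211 mm, 32 mm wide inside, open above, its floor falling outwards from 91 to 66 mm above the bench, walls 24 mm high.
- chute_right (a point): the same point of the right chute, the mirror image of the left one, at sorter y = -180 mm
- gate (a joint): tilt of the rocker gate, an open trough 170 mm long (along sorter y) that seesaws on a pivot below its middle. +0.28 rad: left end down, right tab raised, balls go left; -0.28: right end down, left tab raised, balls go right. A round weight in front of its middle makes it fall to the side it leans to and stay. It starts at either end; under 1 N down on the raised tab rocks it over.
- tab_left (a point): middle of the top of the left press tab, a flat ear 38 x 30 mm (x by y), 4 mm thick, on the trough's front side near its left end, 37 mm in front of (-x) and 68 mm left of the pivot. About 143 mm above the bench when raised, 106 mm when down. It turns with the gate.
- tab_right (a point): the same at the right end: 37 mm in front of and 68 mm right of the pivot. About 143 mm above the bench when raised, 106 mm when down.
- stop (a joint): angle of the stop lever, a seesaw whose blade hangs across the feed track and holds the balls back. 0: blade down, shut (as it starts); 0.45 rad: fully pressed, blade up. The balls run through from about 0.35 rad. A spring shuts it when let go; pressing takes about 2 N at first, 5 N at full travel.
- paddle (a point): middle of the top of the stop lever's paddle, a flat steel plate 36 x 44 mm (x by y), 4 mm thick, right of the feed track at sorter x = 150, y = -48 mm, 191 mm above the bench; it goes 24 mm down at full travel, about a level axis (along y) at sorter x = 95 mm, 186 mm above the bench. Its inner edge is 10 mm from the track's wall.
- ball1_center (a point): centre of steel ball 1 (24 mm dia., 57 g); the four wait in a row in the feed track behind the blade, ball 1 lowest
- ball2_center (a point): centre of steel ball 2 (24 mm dia., 57 g); the four wait in a row in the feed track behind the blade, ball 1 lowest
- ball3_center (a point): centre of steel ball 3 (24 mm dia., 57 g); the four wait in a row in the feed track behind the blade, ball 1 lowest
- ball4_center (a point): centre of steel ball 4 (24 mm dia., 57 g); the four wait in a row in the feed track behind the blade, ball 1 lowest
- loupe: bystander: black eye loupe, 36 mm dia., 34 mm high, on the bench in front of the sorter; origin at the centre of its underside
- scraper: bystander: scraper with wooden handle, 220 mm long, 24 mm thick, lying on the bench in front of the sorter; origin on the bench where handle and blade meet, handle towards its -x
- ring_gauge: bystander: dark steel ring gauge, 52 mm dia., 14 mm high, lying on the sorter's base plate left of the feed track; origin at the centre of its underside
- collet: bystander: spring collet, 34 mm dia., 48 mm high, standing on the base plate right of the feed track; origin at the centre of its underside
- tool_holder: bystander: taper tool holder standing on its flange, 63 mm dia., 108 mm high; origin at the centre of its underside
- oil_bottle: bystander: clear oil bottle, 48 mm dia., 120 mm high, on the left; origin at the centre of its underside
- parallel: bystander: ground steel parallel 150 x 12 x 32 mm standing on edge, on the right; origin at the centre of its underside

How it is judged:
By the outcome, as a careful person would: the job done as asked, in the order asked, and still so for the second after the job is handed in, with the robot touching nothing.
It also fails if it takes over 38 s, if anything falls off the work surface, if the arm or the gripper's body presses on something with over 40 N, if the wrist force passes 120 N, or if a joint passes its speed limit or range.

ROBOT

A 6-joint arm with a two-finger parallel gripper is mounted at the origin on the work surface. World frame = base frame: x ahead of the robot, y to its left, z up, the work surface at z = 0. Lengths are in mm, angles in rad, forces in N, time in s.
With the tool pointing down it reaches from about 325 to 1000 mm from the base axis. Payload 5.1 kg.
Tool frame: the origin (TCP) lies on the centre line of the jaws, within the pads' length; the fingertips stand tip_extent ahead of it and the grasp point (between the pads) lies 6 mm ahead of it (tip_extent is the distance from the TCP to the fingertips, in mm); z points along the fingers, y is the line along which they close (so a half turn about z gives the same grasp; the last joint's range is limited). The gripper opens to 85 mm and grips with 20 to 120 N. Pads are 22 mm wide; open, the fingers measure 114 mm over their backs; the gripper's body (76 mm by 85 mm) begins 54 mm behind the grasp point. The pads swing forward as they close: fully open they stand 13 mm farther back than shut.
Start: joints at [1.026, 0.124, 1.65, -0, 1.367, -0.083], TCP at [289.632, 581.892, 256.322] pointing down, gripper open.
Joint ranges: [-2.61, 2.61], [-1.02, 2.33], [0.03, 2.71], [-1.35, 4.49], [0.32, 2.68], [-2.91, 2.91]. Speed limits (rad/s): [2.57, 2.57, 3.14, 3.14, 3.14, 3.14].

INTERFACE

Orientations are given as a rotation vector (axis times angle).
In Python, from station import observe, get_image, get_calibration, finish_job, tip_extent gives the robot as it stands. The module is installed in compiled form; this text tells all that it offers.
- The arm moves only by the shell command python3 -m creep 'ROWS' [FORCE]. ROWS is a JSON object of lists of equal length, an entry for each row: "hand": the opening in per cent of the stroke, from 0 (shut) to 100 (fully open); "linear": the shift along the tool's x, y, z in cm, a list of three; "rot": the turn, a rotation vector about the tool's x, y, z in degrees, a list of three. In form: {"hand": [hand, ...], "linear": [[tx, ty, tz], ...], "rot": [[wx, wy, wz], ...]}. A call has 1 to 8 rows; each row shifts and turns the commanded pose from where the row before left it, along the tool's axes as they then stand; what a row does not reach is not made up. A row lasts 1/12 s, in which the tool goes at most 41.7 mm and 7.16 degrees, less where a joint would pass 70% of its speed; a pose out of reach is approached as far as the arm can. A call with a gripper value outside its range is refused whole. The fingers move at their own pace and stop on an object; FORCE is the grip in N (left out, the last holds). Time passes only in rows, so rows that do not move let the fingers close. It gives the time, the measured TCP pose, the force, the opening and the grip force at its end, in the units of the state.
- observe(): the state, without advancing time (a new reading comes with each control period).
- get_image(name): name is "side" or "top" or "wrist"; returns (picture, depth): 480x640x3 uint8, blue, green, red; 480x640 float32, mm along the optical axis (not along the pixel's ray), 0 where there is no reading.
- get_calibration(name): a dict with "intrinsics" (3x3 intrinsics, pixels), "k1" (the pictures are not rectified: a ray, as slopes to the right and down, at radius r is drawn at 1 + k1 r^2 times it, then the intrinsics apply), "extrinsics" (4x4, takes a point from world to camera coordinates). Camera axes: x right, y down, z forward; pixel columns grow to the right and rows downward; lengths in mm; the calibration is good to about 2 mm. A picture is of the moment at which its call begins: read the wrist's pose just before it. get_calibration takes no time and is no camera call; for the wrist camera it gives the pose at the moment of the call.
- finish_job(): hands the job in; it is judged then, once.
The state is a dict: "t": time; "q": joint angles; "joint_vel": joint speeds; "tau": joint torques, N m; "ee_pos": TCP position; "tcp_rot": TCP orientation; "wrist_force": force on the tool from outside, world axes, zero at the start; "torque": the same for the moment, N m; "gripper_width": finger opening in mm; "grasp_force": force on a finger pad.
Only numpy, scipy, OpenCV 4.12 (cv2) and the standard library are available. Lean on these libraries where they do the work, as an engineer would, in place of code of your own. Each camera call takes 0.05 s, during which the arm holds its last target. There are 200 camera calls.

## Working session

There is one attempt and no reset: what is moved stays moved. The work goes in short steps, Python scripts to look and compute and a shell command to move; the robot and the scene stay as the last step left them, time stands still between calls to the robot, and variables do not carry over. Pictures are saved under pics/ and viewed, at most 10 in all, crops included, and the job is handed in when it is done.

```bash
mkdir -p pics; python3 - <<'E'
from station import *
import cv2,numpy as np
s=observe();print(s['t'],s['ee_pos'],s['tcp_rot'],s['gripper_width']);print(tip_extent)
for n in ['top','side']:
    im,d=get_image(n);cv2.imwrite(f'pics/{n}0.png',im);np.save(f'pics/{n}0.npy',d);c=get_calibration(n);print(n,c)
E
```

```text
0.0 [289.36483497 581.40755383 255.05610014] [-0.71886885 -3.05763068  0.00313967] 85.4933110738442
25.0
top {'intrinsics': array([[487.93754064,   0.        , 328.75544126],
       [  0.        , 487.93754064, 241.54182272],
       [  0.        ,   0.        ,   1.        ]]), 'k1': -0.0435703057736784, 'extrinsics': array([[ 1.94626626e-02, -9.99757583e-01,  1.02946318e-02,
        -9.29352764e+00],
       [-9.90583020e-01, -2.06777015e-02, -1.35342948e-01,
         5.69160883e+02],
       [ 1.35523008e-01, -7.56355333e-03, -9.90745329e-01,
         1.40530682e+03],
       [ 0.00000000e+00,  0.00000000e+00,  0.00000000e+00,
         1.00000000e+00]])}
side {'intrinsics': array([[589.84330843,   0.        , 321.93726128],
       [  0.        , 589.84330843, 241.38264181],
       [  0.        ,   0.        ,   1.        ]]), 'k1': -0.10765883900314085, 'extrinsics': array([[-9.77437369e-01, -2.11209773e-01,  2.57321987e-03,
         5.48171857e+02],
       [-1.27156304e-01,  5.78639468e-01, -8.05610105e-01,
         1.81375482e+02],
       [ 1.68663761e-01, -7.87760622e-01, -5.92440493e-01,
         1.58839097e+03],
       [ 0.00000000e+00,  0.00000000e+00,  0.00000000e+00,
         1.00000000e+00]])}
```

View pics/top0.png

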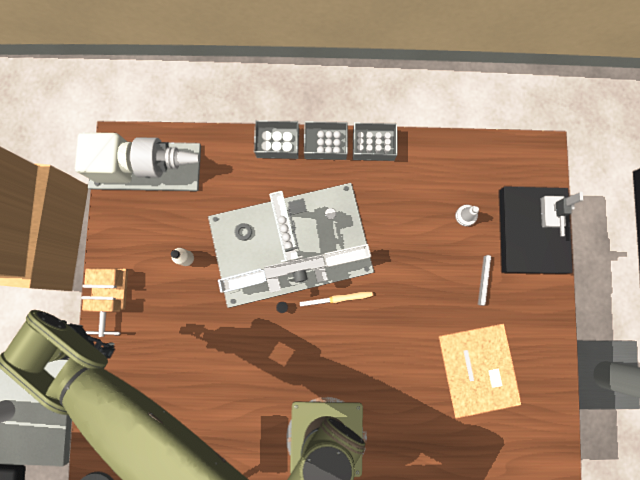

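View pics/side0.png

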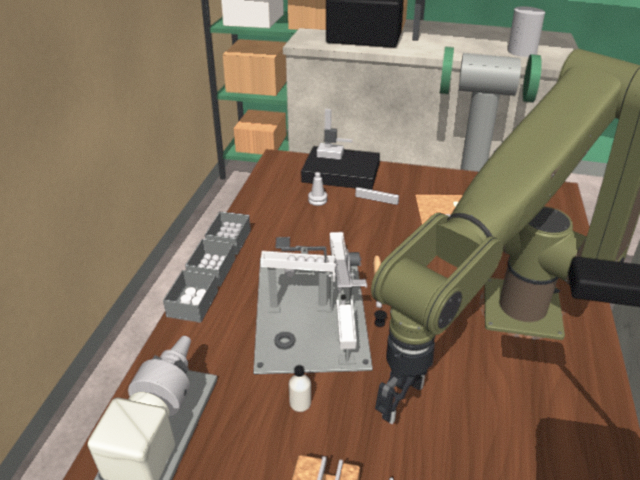

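The top view shows the base plate with corners near (209,217), (351,184), (373,272) and (228,306). The feed track runs from (277,193) to (292,255), with the gate and chutes along the near edge. The side view shows the track at (300,262), the paddle side near (290,243), and the oil bottle at (300,388). Next I'll fit the plate and get the heights.

```bash
cat > h.py <<'E'
import numpy as np,cv2
from station import *
def cloud(d,c):
    v,u=np.mgrid[0:480,0:640]
    p=cv2.undistortPoints(np.stack([u,v],-1).reshape(-1,1,2).astype(float),c['intrinsics'],np.array([c['k1'],0,0,0,0.]))[:,0]
    z=d.reshape(-1,1).astype(float);P=np.hstack([p*z,z]);E=c['extrinsics']
    return ((P-E[:3,3])@E[:3,:3]).reshape(480,640,3)
def proj(P,c):
    E=c['extrinsics'];q,_=cv2.projectPoints(np.asarray(P,float).reshape(-1,1,3),cv2.Rodrigues(E[:3,:3])[0],E[:3,3],c['intrinsics'],np.array([c['k1'],0,0,0,0.]));return q[:,0]
def ray(uv,z,c):
    p=cv2.undistortPoints(np.array(uv,float).reshape(-1,1,2),c['intrinsics'],np.array([c['k1'],0,0,0,0.]))[:,0]
    E=c['extrinsics'];o=-E[:3,:3].T@E[:3,3];r=np.c_[p,np.ones(len(p))]@E[:3,:3];return o+r*((z-o[2])/r[:,2])[:,None]
E
python3 - <<'E'
from h import *
d=np.load('pics/top0.npy');im=cv2.imread('pics/top0.png');c=get_calibration('top')
W=cloud(d,c)
hsv=cv2.cvtColor(im,cv2.COLOR_BGR2HSV)
m=((hsv[...,1]<70)&(W[...,2]>-15)).astype(np.uint8)
m[:170]=0;m[320:]=0;m[:,:195]=0;m[:,390:]=0
m=cv2.morphologyEx(m,cv2.MORPH_OPEN,np.ones((3,3)))
n,l,st,_=cv2.connectedComponentsWithStats(m);k=1+st[1:,4].argmax();print(st[k])
ys,xs=np.where((l==k));
Z=W[ys,xs,2];print(np.percentile(Z,[5,20,50,80,95]))
# plate pixels near z=8 -> cast on z=8 
s=(np.abs(Z-8)<7);P=ray(np.c_[xs[s],ys[s]],8,c)[:,:2]
r=cv2.minAreaRect(P.astype(np.float32));print(r);print(cv2.boxPoints(r))
crop=cv2.resize(im[175:320,195:390],None,fx=4,fy=4,interpolation=cv2.INTER_CUBIC);cv2.imwrite('pics/crop.png',crop)
E
```

```text
[  208   183   166   124 14127]
[  1.27331475   4.55486494   8.24256819  88.72428047 172.2070717 ]
((575.7781982421875, 125.32960510253906), (310.62457275390625, 461.7742919921875), 14.713065147399902)
[[ 366.91824  309.19995]
 [ 484.199   -137.43271]
 [ 784.6382   -58.54074]
 [ 667.3574   388.09192]]
```

View pics/crop.png

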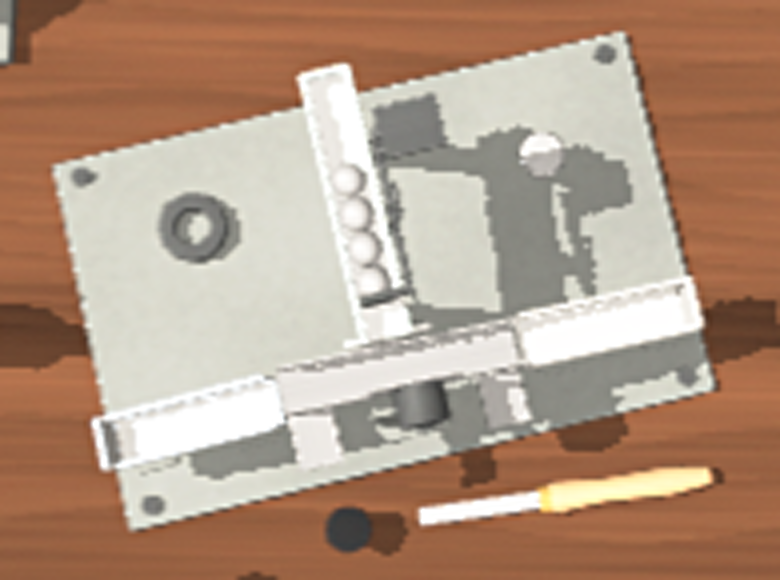

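The crop shows the plate corners at (53,167), (626,33), (716,390) and (130,530). The tabs are at about (315,440) on the left and (505,400) on the right, the weight at (420,402), the paddle at (408,125), the balls at (348,180) to (372,281), and the loupe at (348,528).

```bash
cat >> h.py <<'E'
def fit(c=None):
    c=c or get_calibration('top')
    px=np.array([[53,167],[626,33],[716,390],[130,530]])/4+[195,175]-.375
    P=ray(px,8,c)[:,:2];S=np.array([[225,225],[225,-225],[-60,-225],[-60,225.]])
    a=S-S.mean(0);b=P-P.mean(0)
    th=np.arctan2((a[:,0]*b[:,1]-a[:,1]*b[:,0]).sum(),(a*b).sum())
    R=np.array([[np.cos(th),-np.sin(th)],[np.sin(th),np.cos(th)]]);t=P.mean(0)-R@S.mean(0)
    return th,R,t,P-(S@R.T+t)
E
python3 - <<'E'
from h import *
th,R,t,e=fit();print(th,t,e)
d=np.load('pics/top0.npy');c=get_calibration('top');W=cloud(d,c)
T={'tabL':(-37,68),'tabR':(-37,-68),'paddle':(150,-48)}
S=(W[...,:2]-t)@R
Z=W[...,2]
for k,(x,y) in T.items():
    m=(abs(S[...,0]-x)<12)&(abs(S[...,1]-y)<10);print(k,t+R@[x,y],m.sum(),np.percentile(Z[m],[10,50,90]))
# extents of tabs & paddle by height bands
for k,(x,y),lo,hi in [('tabL',(-37,68),90,155),('tabR',(-37,-68),90,155),('paddle',(150,-48),180,205)]:
    m=(abs(S[...,0]-x)<30)&(abs(S[...,1]-y)<32)&(Z>lo)&(Z<hi)
    if k!='paddle': m&=S[...,0]<-20
    print(k,m.sum(),S[m].min(0),S[m].max(0),S[m].mean(0),Z[m].mean())
# track walls check
m=(Z>160)&(Z<195)&(abs(S[...,0]-120)<70)&(abs(S[...,1])<25)
print('track',S[m].mean(0),S[m].min(0),S[m].max(0))
m=(Z>92)&(abs(S[...,0])<16)&(abs(S[...,1])<80);A=np.c_[S[m][:,1],np.ones(m.sum())];print('gate slope',np.linalg.lstsq(A,Z[m],rcond=None)[0])
E
```

```text
0.25552239878263006 [483.76068786  97.5431922 ] [[-1.49472698 -0.59992102]
 [-1.27042451 -0.04824382]
 [ 1.029165    0.79193609]
 [ 1.73598649 -0.14377124]]
tabL [430.77496653 153.98354421] 78 [  7.93572079 142.79555601 146.02409581]
tabR [465.14908625  22.39927504] 61 [ 99.25098386 104.27712462 108.67567558]
paddle [641.02243876  89.01431748] 116 [  3.99734725 188.16406972 192.85961438]
tabL 136 [-52.839587    49.73296127] [-20.3004175   80.55508427] [-36.86469438  64.47510158] 141.90941884651753
tabR 121 [-52.57106017 -80.93654079] [-20.62428264 -50.43739256] [-36.7546496  -66.41250939] 104.61253893946042
paddle 245 [120.83699834 -68.30823339] [170.07429506 -19.56278139] [150.183302  -43.8289502] 189.58313703645752
track [117.79403351  -2.18843855] [ 50.81928611 -24.97192112] [189.97719825  18.44626769]
gate slope [  0.26712214 127.99982678]
```

Left tab is up (142 mm) and the gate slopes right (+0.267 slope), so I press the left tab and the balls must go into the left chute. First I shut the hand and turn the tool onto the sorter's axes.

```bash
cat >> h.py <<'E'
from scipy.spatial.transform import Rotation as Ro
def go(x,y,tipz):
    th,R,t,_=fit();s=observe();g=np.r_[t+R@[x,y],tipz+25];M=Ro.from_rotvec(s['tcp_rot'])
    ang=np.degrees(np.arctan2(*M.as_matrix()[1::-1,0]))
    print('t %.2f'%s['t'],'tip',((np.array(s['ee_pos'])[:2]-t)@R).round(1),round(s['ee_pos'][2]-25,1),'tool cm',(M.inv().apply(g-s['ee_pos'])/10).round(2),'tool x vs -sorter x deg',round((ang-np.degrees(th)-180+180)%360-180,2),'tilt',M.as_matrix()[2].round(3),'F',np.round(s['wrist_force'],2),'w',round(s['gripper_width'],1))
E
python3 -m creep '{"hand":[0,0,0,0,0,0,0,0],"linear":[[0,0,0],[0,0,0],[0,0,0],[0,0,0],[0,0,0],[0,0,0],[0,0,0],[0,0,0]],"rot":[[0,0,-6.85],[0,0,-6.85],[0,0,-6.85],[0,0,-6.85],[0,0,-6.85],[0,0,-6.85],[0,0,0],[0,0,0]]}' 20
python3 -c "
from h import *
go(-40,66,190);print(tip_extent)"
```

```text
t: 0.77
ee_pos: [289.5, 581.7, 255.8]
tcp_rot: [0.396, -3.116, 0.001]
wrist_force: [-0.2, -0.5, -0.8]
gripper_width: -0.2
grasp_force: 0.0
t 0.77 tip [-65.6 517.5] 230.8 tool cm [ -2.7  -45.14   4.1 ] tool x vs -sorter x deg -0.17 tilt [ 0.001 -0.001 -1.   ] F [-0.2  -0.53 -0.82] w -0.2
25.0
```

```bash
python3 -m creep '{"hand":[0,0,0,0,0,0,0,0],"linear":[[-0.34,-3,0],[-0.34,-3,0],[-0.34,-3,0],[-0.34,-3,0],[-0.34,-3,0],[-0.34,-3,0],[-0.33,-3,0],[-0.33,-3,0]],"rot":[[0,0,0],[0,0,0],[0,0,0],[0,0,0],[0,0,0],[0,0,0],[0,0,0],[0,0,0]]}'
python3 -m creep '{"hand":[0,0,0,0,0,0,0,0],"linear":[[0,-3,0],[0,-3,0],[0,-3,0],[0,-3,0],[0,-3,0],[0,-3,0],[0,-3,0],[0,0,0]],"rot":[[0,0,0],[0,0,0],[0,0,0],[0,0,0],[0,0,0],[0,0,0],[0,0,0],[0,0,0]]}'
python3 -c "
from h import *
go(-40,66,155)"
```

```text
t: 1.43
ee_pos: [376.6, 355.1, 256.2]
tcp_rot: [-0.396, 3.117, -0.0]
wrist_force: [1.1, -0.4, 1.1]
gripper_width: -0.1
grasp_force: 0.0
t: 2.1
ee_pos: [430.3, 149.7, 256.3]
tcp_rot: [-0.388, 3.117, -0.003]
wrist_force: [0.2, 0.1, 0.5]
gripper_width: -0.1
grasp_force: 0.0
t 2.10 tip [-38.6  64. ] 231.3 tool cm [0.15 0.21 7.63] tool x vs -sorter x deg -0.44 tilt [-0.    -0.002 -1.   ] F [0.19 0.12 0.46] w -0.1
```

```bash
python3 -m creep '{"hand":[0,0,0,0,0,0],"linear":[[0.15,0.2,1.5],[0,0,2],[0,0,2],[0,0,1.5],[0,0,0.6],[0,0,0]],"rot":[[0,0,0],[0,0,0],[0,0,0],[0,0,0],[0,0,0],[0,0,0]]}'
python3 - <<'E'
from h import *
go(-40,66,112)
im,_=get_image('side');im2,_=get_image('wrist')
a=cv2.resize(im[220:380,240:440],None,fx=2.5,fy=2.5);b=cv2.resize(im2,(400,300))
o=np.zeros((400,900,3),np.uint8);o[:,:500]=a;o[:300,500:]=b;cv2.imwrite('pics/tab.png',cv2.resize(o,(800,356)))
E
```

```text
t: 2.6
ee_pos: [426.3, 155.0, 178.4]
tcp_rot: [0.398, -3.112, 0.0]
wrist_force: [-0.1, 0.3, 1.2]
gripper_width: 0.1
grasp_force: 0.0
t 2.60 tip [-41.1  70.1] 153.4 tool cm [-0.12 -0.42  4.14] tool x vs -sorter x deg -0.06 tilt [ 0.004  0.    -1.   ] F [-0.1   0.33  1.23] w 0.1
```

View pics/tab.png

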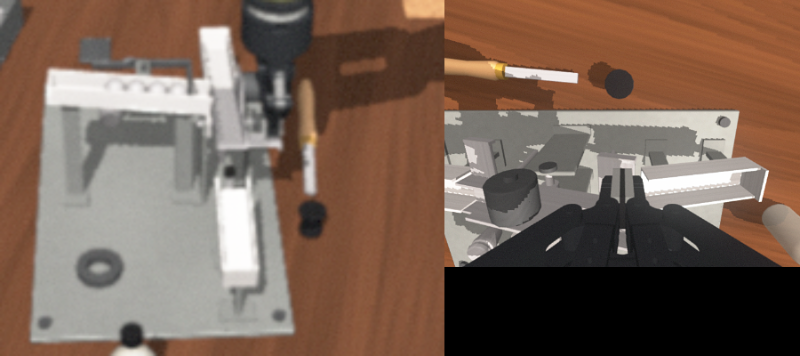

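The side view shows the shut fingertips just over the raised left tab at (270,140). The wrist view shows the tab centred under the fingers at (620,165), clear of the weight at (510,195). Now I press down.

```bash
python3 -m creep '{"hand":[0,0,0,0],"linear":[[0,-0.2,0.6],[0,0,0.6],[0,0,0.5],[0,0,0.4]],"rot":[[0,0,0],[0,0,0],[0,0,0],[0,0,0]]}'
python3 -m creep '{"hand":[0,0,0,0],"linear":[[0,0,0.5],[0,0,0.5],[0,0,0.5],[0,0,0.4]],"rot":[[0,0,0],[0,0,0],[0,0,0],[0,0,0]]}'
python3 -m creep '{"hand":[0,0,0,0],"linear":[[0,0,0],[0,0,0],[0,0,0],[0,0,0]],"rot":[[0,0,0],[0,0,0],[0,0,0],[0,0,0]]}'
python3 - <<'E'
from h import *
go(-40,66,112)
im,d=get_image('side');im2,_=get_image('wrist')
a=cv2.resize(im[220:380,240:440],None,fx=2.5,fy=2.5);b=cv2.resize(im2,(400,300))
o=np.zeros((400,900,3),np.uint8);o[:,:500]=a;o[:300,500:]=b;cv2.imwrite('pics/tab2.png',cv2.resize(o,(800,356)))
E
```

```text
t: 3.03
ee_pos: [428.0, 152.9, 159.0]
tcp_rot: [-0.4, 3.116, 0.0]
wrist_force: [-0.5, 0.3, 1.7]
gripper_width: -0.3
grasp_force: 0.1
t: 3.37
ee_pos: [427.8, 152.9, 139.5]
tcp_rot: [0.4, -3.115, 0.0]
wrist_force: [0.1, -0.1, -0.5]
gripper_width: 0.4
grasp_force: 0.0
t: 3.7
ee_pos: [428.3, 153.0, 140.7]
tcp_rot: [-0.4, 3.115, 0.0]
wrist_force: [0.4, -0.1, 0.2]
gripper_width: 0.2
grasp_force: 0.0
t 3.70 tip [-39.6  67.7] 115.7 tool cm [ 0.04 -0.17  0.37] tool x vs -sorter x deg 0.0 tilt [-0.001 -0.    -1.   ] F [ 0.42 -0.05  0.22] w 0.2
```

View pics/tab2.png

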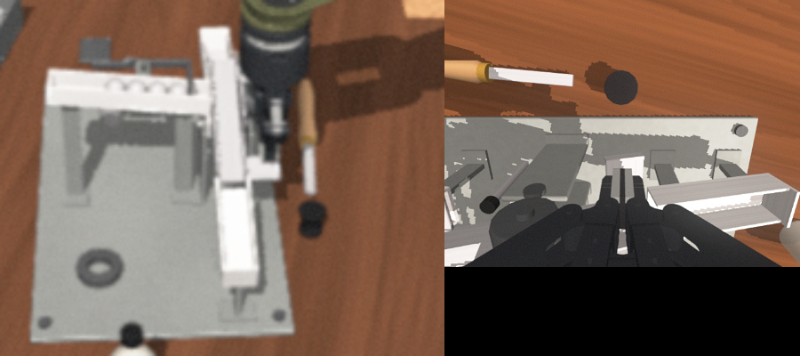

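The gate has rocked: its left end is now down at (228,180) in the side part, and the tab is low at (262,170). Next I lift and go over to the paddle.

```bash
python3 -m creep '{"hand":[0,0,0,0,0,0],"linear":[[0,0,-1.5],[0,0,-2.5],[0,0,-2.5],[0,0,-2.5],[0,0,-2],[0,0,0]],"rot":[[0,0,0],[0,0,0],[0,0,0],[0,0,0],[0,0,0],[0,0,0]]}'
python3 -m creep '{"hand":[0,0,0,0,0,0,0,0],"linear":[[-2.75,-1.7,0],[-2.75,-1.7,0],[-2.75,-1.7,0],[-2.75,-1.7,0],[-2.75,-1.7,0],[-2.75,-1.7,0],[-2.7,-1.6,0],[0,0,0]],"rot":[[0,0,0],[0,0,0],[0,0,0],[0,0,0],[0,0,0],[0,0,0],[0,0,0],[0,0,0]]}'
python3 - <<'E'
from h import *
go(152,-50,200)
d=get_image('top')[1];W=cloud(d,get_calibration('top'));th,R,t,_=fit();S=(W[...,:2]-t)@R;Z=W[...,2]
for y in(-65,65):
    m=(abs(S[...,0]+38)<12)&(abs(S[...,1]-y)<9);print(y,m.sum(),np.percentile(Z[m],[10,50,90]))
E
```

```text
t: 4.3
ee_pos: [430.4, 153.5, 256.0]
tcp_rot: [-0.399, 3.106, 0.001]
wrist_force: [0.0, -1.3, 0.7]
gripper_width: 0.2
grasp_force: 0.0
t: 4.97
ee_pos: [647.0, 85.3, 247.8]
tcp_rot: [0.397, -3.116, 0.001]
wrist_force: [-0.6, -0.1, 0.6]
gripper_width: -0.2
grasp_force: 0.0
t 4.97 tip [154.8 -53.1] 222.8 tool cm [0.28 0.31 2.28] tool x vs -sorter x deg -0.13 tilt [ 0.001 -0.001 -1.   ] F [-0.64 -0.09  0.59] w -0.2
-65 95 [140.56660052 563.94114471 579.36262232]Traceback (most recent call last):
  File "<stdin>", line 5, in <module>
    return _quantile_unchecked(
        a, q, axis, out, overwrite_input, method, keepdims, weights)
    return _ureduce(a,
                    func=_quantile_ureduce_func,
    ...<5 lines>...
                    overwrite_input=overwrite_input,
                    method=method)
    r = func(a, **kwargs)
    result = _quantile(arr,
                       quantiles=q,
    ...<2 lines>...
                       out=out,
                       weights=wgt)
    slices_having_nans = np.isnan(arr[-1, ...])
                                  ~~~^^^^^^^^^
IndexError: index -1 is out of bounds for axis 0 with size 0
```

```bash
python3 -m creep '{"hand":[0,0,0,0],"linear":[[0.3,0.3,0.5],[0,0,1],[0,0,0.7],[0,0,0]],"rot":[[0,0,0],[0,0,0],[0,0,0],[0,0,0]]}'
python3 - <<'E'
from h import *
go(152,-50,169)
im,d=get_image('side');im2,_=get_image('wrist')
W=cloud(d,get_calibration('side'));th,R,t,_=fit();S=(W[...,:2]-t)@R;Z=W[...,2]
for y in(-68,68):
    m=(abs(S[...,0]+38)<14)&(abs(S[...,1]-y)<12)&(Z>80);print(y,m.sum(),np.percentile(Z[m],[10,50,90]) if m.any() else '')
m=(Z>100)&(Z<165)&(abs(S[...,0])<20)&(abs(S[...,1])<80);A=np.c_[S[m][:,1],np.ones(m.sum())];print('gate slope',m.sum(),np.linalg.lstsq(A,Z[m],rcond=None)[0])
a=cv2.resize(im[220:380,240:440],None,fx=2.5,fy=2.5);b=cv2.resize(im2,(400,300))
o=np.zeros((400,900,3),np.uint8);o[:,:500]=a;o[:300,500:]=b;cv2.imwrite('pics/pad.png',cv2.resize(o,(800,356)))
E
```

```text
t: 5.35
ee_pos: [637.7, 89.9, 225.4]
tcp_rot: [0.401, -3.112, -0.001]
wrist_force: [0.3, 0.2, -0.1]
gripper_width: 0.3
grasp_force: 0.0
t 5.35 tip [147.  -46.3] 200.4 tool cm [-0.51 -0.37  3.14] tool x vs -sorter x deg 0.05 tilt [ 0.004  0.001 -1.   ] F [ 0.25  0.23 -0.09] w 0.3
-68 52 [139.03916423 143.36481805 146.93140959]
68 84 [ 99.44381697 104.49974089 108.83065665]
gate slope 700 [ -0.25199679 127.70128275]
```

View pics/pad.png

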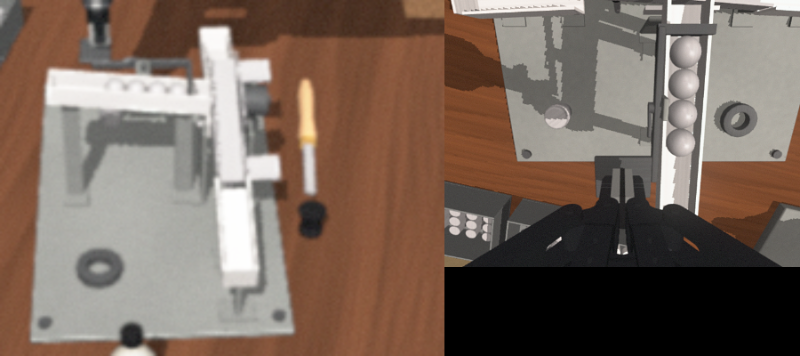

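The gate is confirmed left: the left tab is at 104 mm, the right at 143 mm, and the slope is -0.25. The wrist view shows the fingertips over the paddle at (622,175), clear of the track wall at (657,180), with the four balls waiting. Now I press.

```bash
python3 -m creep '{"hand":[0,0,0,0,0,0],"linear":[[-0.4,-0.2,0.4],[0,0,0.5],[0,0,0.5],[0,0,0.5],[0,0,0.5],[0,0,0.3]],"rot":[[0,0,0],[0,0,0],[0,0,0],[0,0,0],[0,0,0],[0,0,0]]}'
python3 -m creep '{"hand":[0,0],"linear":[[0,0,0.1],[0,0,0]],"rot":[[0,0,0],[0,0,0]]}'
python3 - <<'E'
from h import *
go(152,-50,171)
im,d=get_image('side');im2,_=get_image('wrist')
a=cv2.resize(im[220:380,240:440],None,fx=2.5,fy=2.5);b=cv2.resize(im2,(400,300))
o=np.zeros((400,900,3),np.uint8);o[:,:500]=a;o[:300,500:]=b;cv2.imwrite('pics/pad2.png',cv2.resize(o,(800,356)))
E
```

```text
t: 5.95
ee_pos: [644.3, 88.4, 201.1]
tcp_rot: [0.4, -3.116, 0.0]
wrist_force: [-2.0, -0.9, 3.8]
gripper_width: 0.1
grasp_force: 1.8
t: 6.12
ee_pos: [644.2, 88.4, 200.3]
tcp_rot: [0.4, -3.115, 0.0]
wrist_force: [-1.8, -0.7, 4.5]
gripper_width: 0.2
grasp_force: 1.8
t 6.12 tip [152.9 -49.4] 175.3 tool cm [ 0.09 -0.06  0.43] tool x vs -sorter x deg -0.0 tilt [ 0.001 -0.    -1.   ] F [-1.82 -0.74  4.53] w 0.2
```

View pics/pad2.png

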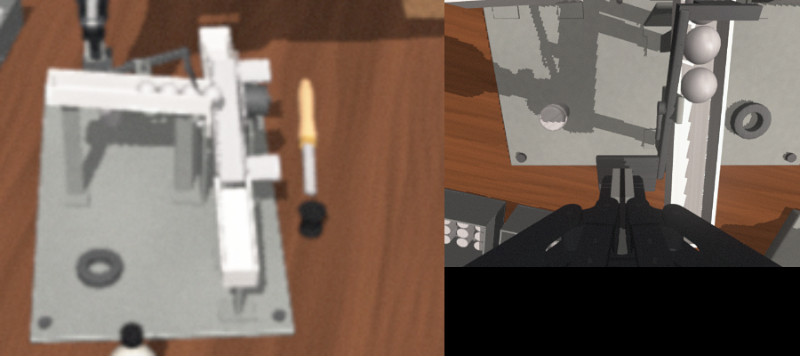

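The blade is up and the balls are already running: two are still on the track at (698,45) and (698,85) in the wrist part. I press a little more and hold.

```bash
python3 -m creep '{"hand":[0,0,0,0,0,0,0,0],"linear":[[0,0,0.1],[0,0,0.1],[0,0,0],[0,0,0],[0,0,0],[0,0,0],[0,0,0],[0,0,0]],"rot":[[0,0,0],[0,0,0],[0,0,0],[0,0,0],[0,0,0],[0,0,0],[0,0,0],[0,0,0]]}'
for i in 1 2 3 4; do python3 -m creep '{"hand":[0,0,0,0,0,0,0,0],"linear":[[0,0,0],[0,0,0],[0,0,0],[0,0,0],[0,0,0],[0,0,0],[0,0,0],[0,0,0]],"rot":[[0,0,0],[0,0,0],[0,0,0],[0,0,0],[0,0,0],[0,0,0],[0,0,0],[0,0,0]]}' | grep -E 't:|wrist'; done
python3 - <<'E'
from h import *
im,d=get_image('side');im2,_=get_image('wrist')
a=cv2.resize(im[220:380,240:440],None,fx=2.5,fy=2.5);b=cv2.resize(im2,(400,300))
o=np.zeros((400,900,3),np.uint8);o[:,:500]=a;o[:300,500:]=b;cv2.imwrite('pics/pad3.png',cv2.resize(o,(800,356)))
E
```

```text
t: 6.88
ee_pos: [644.4, 88.5, 198.4]
tcp_rot: [-0.4, 3.116, -0.0]
wrist_force: [-1.1, -0.9, 4.5]
gripper_width: -0.2
grasp_force: 1.9
t: 7.55
tcp_rot: [-0.4, 3.116, -0.0]
wrist_force: [-1.1, -1.2, 4.1]
t: 8.22
tcp_rot: [-0.4, 3.116, -0.0]
wrist_force: [-1.6, -1.5, 4.7]
t: 8.88
tcp_rot: [-0.4, 3.116, -0.0]
wrist_force: [-0.1, -0.6, 4.6]
t: 9.55
tcp_rot: [-0.4, 3.116, -0.0]
wrist_force: [-0.1, -1.3, 4.8]
```

View pics/pad3.png

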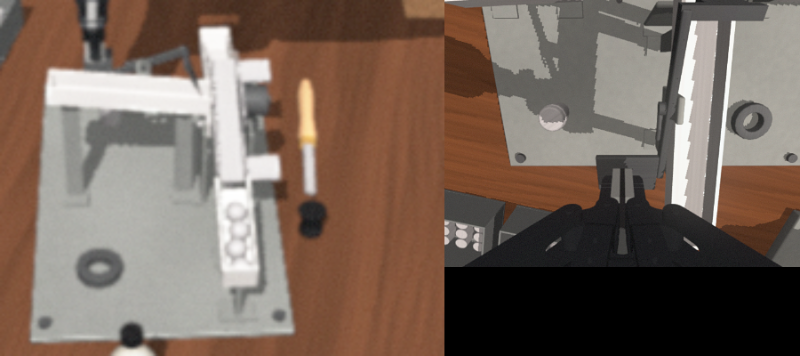

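The track is empty, and the balls lie in the left chute at about (235,210) to (240,262). Before releasing I check the count and that they are at rest.

```bash
python3 - <<'E'
from h import *
a,_=get_image('side')
for i in range(5): b,_=get_image('side')
s=np.s_[290:365,325:375]
print('diff',cv2.absdiff(cv2.GaussianBlur(a,(5,5),0),cv2.GaussianBlur(b,(5,5),0))[s].max())
cv2.imwrite('pics/ch.png',cv2.resize(b[s],None,fx=8,fy=8,interpolation=cv2.INTER_CUBIC))
E
```

```text
diff 3
```

View pics/ch.png

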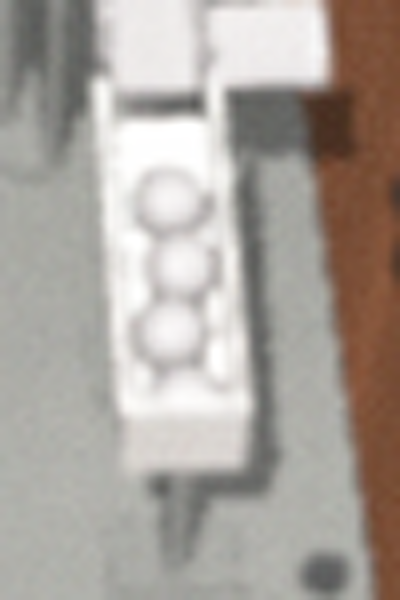

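```bash
python3 - <<'E'
from h import *
c=get_calibration('top');im,d=get_image('top');W=cloud(d,c);th,R,t,_=fit();S=(W[...,:2]-t)@R;Z=W[...,2]
for y in range(92,212,6):
    m=(abs(S[...,0])<10)&(abs(S[...,1]-y)<3);print(y,m.sum(),(Z[m].max()-(91-(y-88)*25/123)).round(1) if m.any() else '',end=' | ')
P=[np.r_[t+R@[0,y],95] for y in(88,211)];q=proj(P,c);print(q)
u,v=q.mean(0).astype(int);cv2.imwrite('pics/ch2.png',cv2.resize(im[v-30:v+30,u-40:u+40],None,fx=8,fy=8,interpolation=cv2.INTER_CUBIC))
E
```

```text
92 10 3.7 | 98 13 1.5 | 104 16 3.0 | 110 14 6.1 | 116 15 4.3 | 122 22 25.9 | 128 15 24.4 | 134 16 27.4 | 140 12 22.2 | 146 16 21.8 | 152 14 24.6 | 158 14 25.7 | 164 12 20.5 | 170 18 25.2 | 176 17 25.3 | 182 13 27.5 | 188 13 22.9 | 194 20 23.0 | 200 15 24.4 | 206 14 22.9 | [[264.11769833 275.41145676]
 [221.40258405 285.57413978]]
```

View pics/ch2.png

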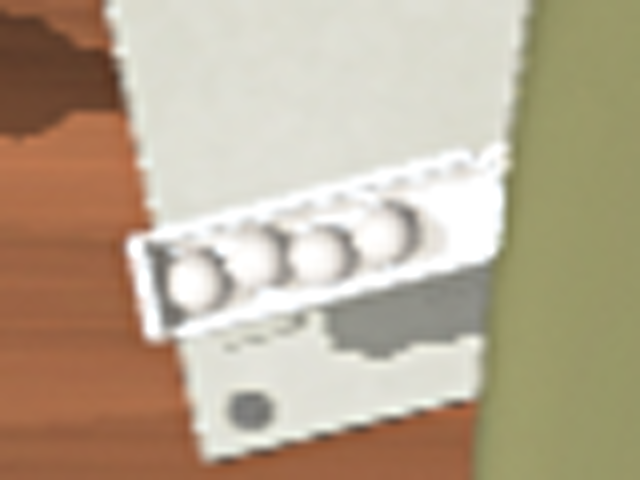

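All four balls lie at rest in the left chute, at (198,278), (258,255), (320,255) and (385,235). I release the paddle by lifting straight up.

```bash
python3 -m creep '{"hand":[0,0,0,0,0,0,0,0],"linear":[[0,0,-0.5],[0,0,-0.7],[0,0,-1],[0,0,-1.5],[0,0,-2],[0,0,-2],[0,0,-1],[0,0,0]],"rot":[[0,0,0],[0,0,0],[0,0,0],[0,0,0],[0,0,0],[0,0,0],[0,0,0],[0,0,0]]}'
python3 -m creep '{"hand":[0,0,0,0,0,0],"linear":[[0,0,0],[0,0,0],[0,0,0],[0,0,0],[0,0,0],[0,0,0]],"rot":[[0,0,0],[0,0,0],[0,0,0],[0,0,0],[0,0,0],[0,0,0]]}' | grep -E 't:|wrist'
python3 - <<'E'
from h import *
im,d=get_image('side');W=cloud(d,get_calibration('side'));th,R,t,_=fit();S=(W[...,:2]-t)@R;Z=W[...,2]
for n,x,y in(('tabR',-38,-68),('tabL',-38,68),('paddle',150,-48)):
    m=(abs(S[...,0]-x)<14)&(abs(S[...,1]-y)<12)&(Z>80)&(Z<215);print(n,m.sum(),np.percentile(Z[m],[10,50,90]) if m.any() else '')
go(152,-50,240)
E
```

```text
t: 10.67
ee_pos: [645.4, 88.7, 289.6]
tcp_rot: [-0.4, 3.11, -0.0]
wrist_force: [0.4, 0.2, 0.6]
gripper_width: -0.1
grasp_force: 0.0
t: 11.17
tcp_rot: [0.4, -3.115, -0.0]
wrist_force: [1.4, 0.2, -0.2]
tabR 58 [138.25798098 143.51627135 146.97832755]
tabL 81 [ 99.96059702 104.70668726 108.24087396]
paddle 59 [187.16660376 189.62559397 192.15149839]
t 11.22 tip [153.  -49.3] 259.8 tool cm [ 0.09 -0.07  1.98] tool x vs -sorter x deg -0.0 tilt [ 0.001  0.    -1.   ] F [-0.38 -0.36  0.45] w -0.1
```

The paddle is back up (190 mm), the gate is still left, and the tool is clear of everything, so I hand in.

```bash
python3 -c "
from station import *
print(finish_job())"
```

```text
the job is handed in; nothing more can be done
None
```

The gate is rocked over to the left, all four balls lie at rest in the left chute, the paddle has sprung back up, and the job was handed in at about 11 s.

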